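# Count along the jar rack's rail and push the jar home in the third gap

## Robot

A 7-joint arm with a two-finger parallel gripper is mounted at the origin on the work surface. World frame = base frame: x ahead of the robot, y to its left, z up, the work surface at z = 0. Lengths are in m, angles in rad, forces in N, time in s.
With the tool pointing down it reaches from about 0.425 to 0.875 m from the base axis. Payload 4.7 kg.
Tool frame: the origin (TCP) lies at the very end of the fingers, on their centre line; the grasp point (between the pads) lies 19 mm behind it; z points along the fingers, y is the line along which they close (so a half turn about z gives the same grasp; the last joint's range is limited). The gripper opens to 87 mm and grips with 3 to 60 N. Pads are 19 mm wide; open, the fingers measure 117 mm over their backs; the gripper's body (75 mm by 190 mm) begins 51 mm behind the grasp point.
Start: joints at [-1.155, 0.321, -0.07, 1.45, 0.023, 1.371, -0.057], TCP at [0.254, 0.598, 0.223] pointing down, gripper open.
Joint ranges: [-2.86, 2.86], [-0.3, 2.09], [-1.38, 1.24], [0.06, 2.45], [-1.56, 4.7], [0.09, 2.05], [-2.69, 2.69]. Speed limits (rad/s): [2.57, 2.57, 3.14, 3.14, 3.14, 3.14, 3.14].

## Interface

Orientations are given as a rotation vector (axis times angle).
In Python, from bench import ctrl, vision gives the robot as it stands.
- The arm moves only by the tool jog_arm, never from a script. Its argument "increments" is a list of rows, each an object of numbers: "tx", "ty", "tz": the shift along the tool's x, y, z in mm; "wx", "wy", "wz": the turn, a rotation vector about the tool's x, y, z in rad; "gripper": the opening, from 0 (shut) to 1 (fully open). In form: [{"tx": .., "ty": .., "tz": .., "wx": .., "wy": .., "wz": .., "gripper": ..}, ...]. A call has exactly 5 rows; each row is the pose to reach, as a shift and turn from the pose commanded when the call began, along the tool's axes at that moment; what a row does not reach only later rows make up. A row lasts 1/12 s, in which the tool goes at most 41.7 mm and 7.16 degrees, less where a joint would pass 70% of its speed; a pose out of reach is approached as far as the arm can. A call with a gripper value outside its range is refused whole. The fingers move at their own pace and stop on an object; "grip_force" is the grip in N (left out, the last holds). Time passes only in rows, so rows that repeat a pose let the fingers close, or fill a call up. It gives the time, the measured TCP pose, the force, the opening and the grip force at its end, in the units of the state.
- ctrl.get_state(): the state, without advancing time (a new reading comes with each control period).
- vision.get_image(name): name is "side" or "top" or "wrist"; returns a dict with "color" (420x560x3 uint8, blue, green, red), "fx", "fy", "cx", "cy" (pixels), "k1" (the pictures are not rectified: a ray, as slopes to the right and down, at radius r is drawn at 1 + k1 r^2 times it, then the intrinsics apply), "extrinsics" (4x4, takes a point from world to camera coordinates). Camera axes: x right, y down, z forward; pixel columns grow to the right and rows downward; lengths in m; the calibration is good to about 2 mm. A picture is of the moment at which its call begins. There is no depth.
- ctrl.close_job(): hands the job in; it is judged then, once.
Trained networks look in the newest picture that a camera, given by its name, has taken for a name from the list of things; names that differ only in an ending like _2 or _b are one class to them, and where a whole thing is asked for, a point or a joint stands for the part that bears it (a point fixed in the world has none). Each returns a list of dicts, best first, with "conf" (0 to 1); they miss things now and then, are a little off and sometimes report something else, mostly with a low value. They report only what shows in the picture. A call takes as long as a camera call. They do not tell look-alikes from the thing itself.
- vision.spot_in(camera, thing): "bbox" ([left, top, right, bottom] in pixels, round what is visible of it).
The state is a dict: "time": time; "joint_positions": joint angles; "qd": joint speeds; "joint_torque": joint torques, N m; "position": TCP position; "tool_rot": TCP orientation; "ft_force": force on the tool from outside, world axes, zero at the start; "torque": the same for the moment, N m; "grip_width": opening from 0.0 (shut) to 1.0 (fully open); "grip_force": force on a finger pad.
Only numpy, scipy, OpenCV 4.12 (cv2) and the standard library are available. Lean on these libraries where they do the work, as an engineer would, in place of code of your own. Each camera call takes 0.05 s, during which the arm holds its last target. There are 200 camera calls.

## Task

The loose hexagonal jar belongs in the third gap of the jar rack, counted from the rack's left end as the robot faces it (full gaps count too). With the fingers closed, set a fingertip on top of the rail at the left end, run it along the rail without lifting off and stop over the third gap; then slide the jar over the worktop into that gap with light pushes until it is fully home against the rear bar. Only push the jar, never pinch, lift or tip it; do not touch the rail past the third gap, and leave the other two jars, the salt cellar and the oak box where they are.

Things in the scene. Friction and masses are not known exactly. Their poses are not given: they have to be found in the camera images.
- rack: Jar rack fixed to the worktop: 7 upright oak plates (6 mm thick, round-nosed, 44 deep, 58 tall) 64 mm apart centre to centre, so 6 gaps 58 mm wide, open in front, no floor: jars slide in on the worktop. Origin: on the worktop, midway along the plates' front edges, where the middle plate stands. +x into the rack, away from the robot; +y along it to its left end; z up. Yaw within 0.15 rad.
- left_end (a point): Top of the rail above the middle of the rack's leftmost plate, 192 mm to the left (+y) of the rack's origin. The first gap lies just right of this plate: the gaps' middles are 32, 96, 160, 224, 288 and 352 mm to the right (-y) of this point.
- stop (a point): Middle of the front face of the aluminium rear bar, which runs right across the back of all gaps, 10 to 26 mm above the worktop, its front face 38 mm behind the plates' front edges (x = 38 mm of the rack). A jar that touches this bar is home; it then stands out 5 to 12 mm in front of the plates.
- rail: The rack's rigid top rail: flat aluminium bar across the tops of the plates, 396 mm long, 14 wide, 8 thick. Origin: middle of its top face, 66 mm above the worktop, at x = 25, y = 0 mm of the rack; axes as the rack's. Jars pass beneath it (58 mm); nothing in the rack stands above it. The point between the closed fingers counts as the fingertip's place along it.
- jar: The loose jar to be pushed: hexagonal clear glass with a round steel screw cap, closed and empty, 43 mm across the flats, 50 mm across the corners, 52 mm tall (glass 39 mm, cap 41 mm across), 60 to 120 g. It stands on the worktop in front of the rack, turned at random. Origin: centre of its underside; z up; x square to one of the flats. It may stand at any turn in the gap.
- jar_b: A jar like the loose one, standing in one of the rack's gaps 2, 4 and 6 (leave alone). Origin: centre of its underside.
- jar_c: Another such jar, standing in another of the gaps 2, 4 and 6 (leave alone). Origin: centre of its underside.
- cellar: Round black ceramic salt cellar with a knobbed lid, 47 mm across, 46 mm tall, in the remaining one of the gaps 2, 4 and 6 (leave alone). Origin: centre of its underside.
- box: Small hinged oak box with a closed lid, 77 by 112 mm (its x and y), 49 mm tall, on the worktop to the right (leave alone). Origin: centre of its underside.
Things that resemble listed ones, but are neither listed nor needed, are in the scene too. What is shaped like the jar but red or turquoise is not meant.

How it is judged:
On the way, in this order (a step that is already met when the one before it is completed fails the run):
1. the fingertip touches the top rail at its left end (contact force between the fingers and rail above 0.2 N and y of the grasp point in the frame of rack between 0.17 and 0.212 m), for 0.1 s.
2. still on the rail, it passes over the first gap (contact force between the fingers and rail above 0.2 N and y of the grasp point in the frame of rack between 0.138 and 0.168 m), for 0.1 s.
3. it passes over the plate between the first and second gaps (contact force between the fingers and rail above 0.2 N and y of the grasp point in the frame of rack between 0.116 and 0.136 m), for 0.1 s.
4. it passes over the second gap (contact force between the fingers and rail above 0.2 N and y of the grasp point in the frame of rack between 0.078 and 0.114 m), for 0.1 s.
5. it passes over the plate between the second and third gaps (contact force between the fingers and rail above 0.2 N and y of the grasp point in the frame of rack between 0.056 and 0.076 m), for 0.1 s.
6. it touches the rail over the third gap (contact force between the fingers and rail above 0.2 N and y of the grasp point in the frame of rack between 0.01 and 0.054 m), for 0.1 s.
7. the jar is pushed home in the third gap (x of jar in the frame of rack between 0.0095 and 0.021 m and y of jar in the frame of rack between 0.02 and 0.044 m and height (world z) of jar below 0.004 m and angle between jar's own z axis and vertical below 0.1 rad), for 0.2 s.
At the end, for the whole second after the job is handed in: The loose jar stands upright at rest on the worktop in the third gap from the rack's left (+y) end, its centre within 12 mm of the gap's middle and at most 28.5 mm in front of the rear bar's face (3.5 mm short of touching by a corner, 7 mm by a flat); the robot is clear (all of step 7 and linear speed of jar below 0.01 m/s).
It fails at once if the jar is lifted (more than 12 mm) (height (world z) of jar above 0.012 m).
It fails at once if the jar is tipped (more than 0.35 rad) (angle between jar's own z axis and vertical above 0.35 rad).
It fails at once if the jar is pinched or shoved with more than 30 N (contact force between the fingers and jar above 30 N).
It fails at once if the fingers touch the rail past the third gap (contact force between the fingers and rail above 0.2 N and y of the grasp point in the frame of rack below -0.012 m).
It fails at once if a jar in the rack, the salt cellar or the oak box is moved more than 15 mm (distance of any of jar_b, jar_c, cellar, box from where it was at the start of the episode above 0.015 m).
It also fails if it takes over 72 s, if anything falls off the work surface, if the arm or the gripper's body presses on something with over 40 N, if the wrist force passes 120 N, or if a joint passes its speed limit or range.

## Working session

There is one attempt and no reset: what is moved stays moved. The work goes in short steps, Python scripts to look and compute and a tool call to move; the robot and the scene stay as the last step left them, time stands still between calls to the robot, and variables do not carry over. Pictures are saved under pics/ and viewed, at most 10 in all, crops included, and the job is handed in when it is done.

Besides the shell and the picture viewer there is one more tool, called as a command line: name --argument value ..., lists and objects as JSON in quotes. jog_arm: Moves the arm, as the interface text tells. Its arguments: {"type":"object","properties":{"increments":{"type":"array"},"grip_force":{"type":"number"}},"required":["increments"]}

```bash
mkdir -p pics; ls; cat > h.py <<'E'
import numpy as np, cv2
from bench import ctrl, vision
from scipy.spatial.transform import Rotation as R
def ray(im,u,v):
    K=np.array([[im['fx'],0,im['cx']],[0,im['fy'],im['cy']],[0,0,1.]])
    p=cv2.undistortPoints(np.array([[[u,v]]],float),K,np.array([im['k1'],0,0,0,0.]))[0,0]
    E=np.array(im['extrinsics']); Rm,t=E[:3,:3],E[:3,3]
    return -Rm.T@t, Rm.T@np.array([p[0],p[1],1])
def atz(im,u,v,z):
    o,d=ray(im,u,v); return o+d*(z-o[2])/d[2]
def proj(im,P):
    K=np.array([[im['fx'],0,im['cx']],[0,im['fy'],im['cy']],[0,0,1.]])
    E=np.array(im['extrinsics'])
    return cv2.projectPoints(np.atleast_2d(np.array(P,float)),cv2.Rodrigues(E[:3,:3])[0],E[:3,3],K,np.array([im['k1'],0,0,0,0.]))[0][:,0]
E
python3 - <<'E'
from h import *
s=ctrl.get_state();print({k:np.round(v,3) for k,v in s.items()})
for c in ['top','side']:
    im=vision.get_image(c);cv2.imwrite(f'pics/{c}0.png',im['color'])
    print(c,np.round(ray(im,280,210),3).tolist())
    for t in ['jar','rack','rail','box','cellar']:
        print(t,[(np.round(d['bbox']).tolist(),round(d['conf'],2)) for d in vision.spot_in(c,t)])
E
```

```text
pics
{'time': np.float64(0.0), 'joint_positions': array([-1.155,  0.322, -0.07 ,  1.452,  0.023,  1.371, -0.057]), 'qd': array([-0.001, -0.003, -0.   ,  0.001, -0.   , -0.002,  0.   ]), 'joint_torque': array([ 1.0000e-03, -4.9129e+01, -4.0300e-01, -3.1252e+01, -6.4000e-02,
        4.4000e-02,  0.0000e+00]), 'position': array([0.254, 0.598, 0.221]), 'tool_rot': array([-6.270e-01, -3.078e+00,  3.000e-03]), 'ft_force': array([-0.475, -0.053,  0.226]), 'torque': array([0.001, 0.015, 0.026]), 'grip_force': np.float64(0.0), 'grip_width': np.float64(1.001)}
top [[0.451, -0.053, 0.823], [0.142, 0.004, -0.99]]
jar [([218.0, 276.0, 250.0, 297.0], 0.78), ([188.0, 236.0, 210.0, 264.0], 0.76), ([339.0, 162.0, 366.0, 184.0], 0.73), ([280.0, 164.0, 303.0, 183.0], 0.63), ([142.0, 204.0, 177.0, 227.0], 0.63), ([123.0, 238.0, 153.0, 262.0], 0.6)]
rack [([176.0, 150.0, 377.0, 182.0], 0.65)]
rail [([339.0, 162.0, 367.0, 185.0], 0.36)]
box [([360.0, 244.0, 429.0, 297.0], 0.68)]
cellar [([216.0, 162.0, 239.0, 183.0], 0.68)]
side [[0.475, 0.641, 0.668], [0.096, -0.755, -0.648]]
jar [([334.0, 244.0, 355.0, 277.0], 0.9), ([296.0, 267.0, 321.0, 297.0], 0.86), ([254.0, 295.0, 281.0, 331.0], 0.83), ([243.0, 203.0, 256.0, 231.0], 0.79), ([253.0, 175.0, 264.0, 197.0], 0.78), ([292.0, 319.0, 319.0, 353.0], 0.75), ([310.0, 153.0, 350.0, 193.0], 0.36)]
rack [([204.0, 168.0, 263.0, 306.0], 0.85)]
rail [([213.0, 164.0, 256.0, 284.0], 0.91)]
box [([312.0, 151.0, 350.0, 193.0], 0.93)]
cellar [([228.0, 244.0, 247.0, 273.0], 0.74)]
```

View pics/top0.png

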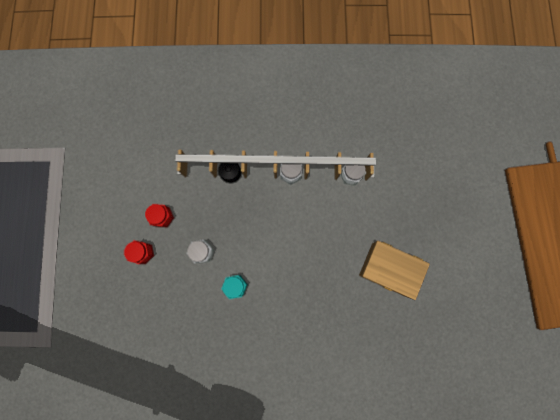

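View pics/side0.png

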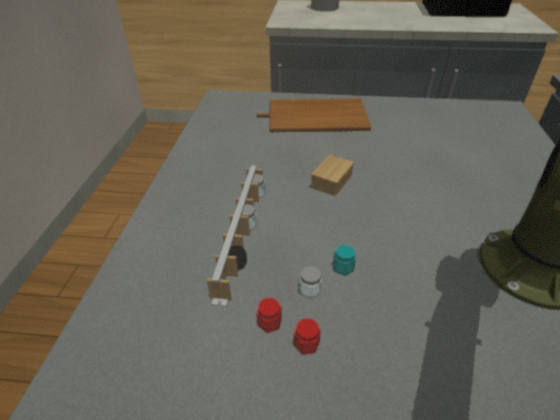

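The candidates are: the clear jar with a grey cap at top (199,251) / side (310,281), red jars at top (158,215) and (138,252), a turquoise jar at (234,287), and clear jars in the rack at (291,170) and (353,172). I choose the clear one at (199,251), and I'll check it in a crop while measuring the rack.

```bash
python3 - <<'E'
from h import *
im=vision.get_image('top');c=im['color']
sub=c[145:175,165:390].astype(int); m=(sub.min(2)>175)&(sub.max(2)-sub.min(2)<40)
ys,xs=np.nonzero(m);ys+=145;xs+=165
print('rail px',xs.min(),xs.max(),len(xs)); 
# keep rail line
p=np.polyfit(xs,ys,1);k=abs(ys-np.polyval(p,xs))<4;p=np.polyfit(xs[k],ys[k],1);xs=xs[k]
L=atz(im,xs.min()-.5,np.polyval(p,xs.min()),.066);Rr=atz(im,xs.max()+.5,np.polyval(p,xs.max()),.066)
print('L',L,'R',Rr,'len',np.linalg.norm(L-Rr))
v=L-Rr;yaw=np.arctan2(-v[0],v[1]);mid=(L+Rr)/2
ex=np.array([np.cos(yaw),np.sin(yaw),0]);ey=np.array([-np.sin(yaw),np.cos(yaw),0])
o=mid-.025*ex;o[2]=0;print('top yaw',yaw,'rack',o)
sd=vision.get_image('side')
for n,i,b in(('top',im,[188,236,210,264]),('side',sd,[296,267,321,297])): 
    print(n,'jar center at z=.026',atz(i,(b[0]+b[2])/2,(b[1]+b[3])/2,.026))
# side check: rail ends
print('side proj', proj(sd,[o+.025*ex+ey*.198+[0,0,.066],o+.025*ex-ey*.198+[0,0,.066]]))
a=cv2.resize(c[140:310,110:390],None,fx=2.8,fy=2.8,interpolation=cv2.INTER_CUBIC)
b=cv2.resize(sd['color'][150:370,190:370],None,fx=2,fy=2)
pts=proj(im,[o+ey*(.192-.064*k)+[0,0,.066]+.025*ex for k in range(7)])
for q in pts: cv2.circle(a,tuple(np.int32((q-[110,140])*2.8)),2,(0,0,255),-1)
cv2.imwrite('pics/crop1.png',a)
g=o+ey*.032;print('gap3',g,'gap dir',ex,'left end',o+ey*.192+ex*.025)
E
```

```text
rail px 176 374 492
L [0.66594558 0.15601967 0.066     ] R [ 0.65584603 -0.23647492  0.066     ] len 0.3926245143865464
top yaw -0.02572601512542341 rack [ 0.63590408 -0.03958454  0.        ]
top jar center at z=.026 [0.48462487 0.1130723  0.026     ]
side jar center at z=.026 [0.48612484 0.1128702  0.026     ]
side proj [[214.72806022 279.53652029]
 [253.43718641 164.95251109]]
gap3 [ 0.63672722 -0.00759513  0.        ] gap dir [ 0.9996691  -0.02572318  0.        ] left end [0.66583466 0.15170884 0.        ]
```

View pics/crop1.png

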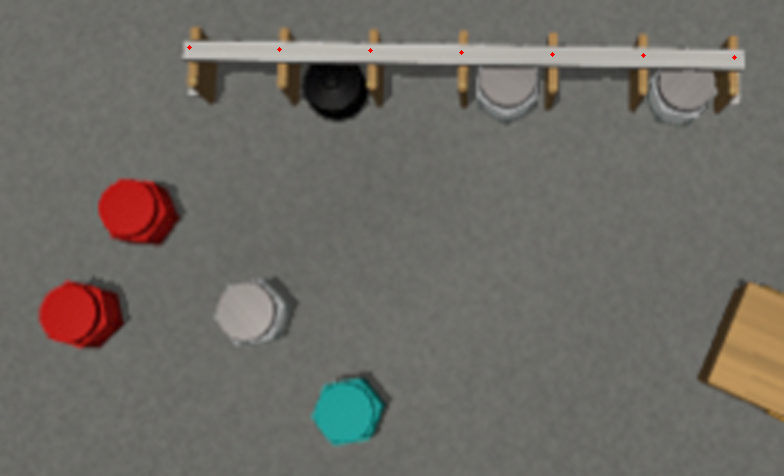

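The crop shows the clear, grey-capped jar alone at (251,312) in crop pixels, with the red and turquoise jars clearly separate, so the choice holds. The model plate points lie on the plates in the picture. Next is the plan for the first moves.

```bash
cat >> h.py <<'E'
O=np.array([.6359,-.0396,0]);YAW=-.0257
EX=np.array([np.cos(YAW),np.sin(YAW),0]);EY=np.array([-np.sin(YAW),np.cos(YAW),0])
def rk(p): d=np.array(p)-O; return np.array([d@EX,d@EY,d[2]])
def wd(x,y,z): return O+x*EX+y*EY+np.array([0,0,z])
def plan(*goals):
    "goals: (world pos, yaw of tool y axis (mod pi)) -> shift mm in tool axes, wz"
    s=ctrl.get_state();Rm=R.from_rotvec(s['tool_rot']).as_matrix();p=np.array(s['position'])
    print('t',round(s['time'],2),'rack pos mm',np.round(rk(p)*1000,1),'F',np.round(s['ft_force'],2),'ty yaw',round(float(np.arctan2(Rm[1,1],Rm[0,1])),3),'open',round(s['grip_width'],2),'tilt',np.round(Rm[:,2],3),'q1,7',np.round(s['joint_positions'],2)[[0,6]])
    for g,a in goals:
        d=Rm.T@(np.array(g)-p)*1000; cur=np.arctan2(Rm[1,1],Rm[0,1])
        w=-((a-cur+np.pi/2)%np.pi-np.pi/2)  # tool z down
        print('d',np.round(d,1),'wz',round(w,3))
E
python3 - <<'E'
from h import *
plan((wd(.025,.191,.12),YAW+np.pi/2),(wd(.025,.191,.12),YAW))
print(R.from_rotvec(ctrl.get_state()['tool_rot']).as_matrix())
E
```

```text
t 0.7 rack pos mm [-397.9  627.8  222.6] F [0.71 0.22 0.04] ty yaw 1.169 open 1.0 tilt [ 0.  0. -1.] q1,7 [-1.15 -0.06]
d [-553.8 -251.   102.6] wz -0.376
d [-553.8 -251.   102.6] wz 1.195
[[-9.20372711e-01  3.91042271e-01  1.20697075e-04]
 [ 3.91042283e-01  9.20372708e-01  1.06268036e-04]
 [-6.95309995e-05  1.45003860e-04 -9.99999987e-01]]
```

jog_arm --increments '[{"tx": -36, "ty": -16, "tz": 4, "wz": -0.07, "gripper": 0}, {"tx": -72, "ty": -32, "tz": 8, "wz": -0.15, "gripper": 0}, {"tx": -108, "ty": -48, "tz": 12, "wz": -0.22, "gripper": 0}, {"tx": -144, "ty": -64, "tz": 16, "wz": -0.3, "gripper": 0}, {"tx": -180, "ty": -80, "tz": 20, "wz": -0.376, "gripper": 0}]'

```text
validation failed for argument at $.in...
```

```bash
python3 - <<'E'
from h import *
plan((wd(.025,.191,.12),YAW+np.pi/2))
E
```

```text
t 0.7 rack pos mm [-397.9  627.8  222.6] F [0.71 0.22 0.04] ty yaw 1.169 open 1.0 tilt [ 0.  0. -1.] q1,7 [-1.15 -0.06]
d [-553.8 -251.   102.6] wz -0.376
```

Validation failed; I'll supply all seven keys.

jog_arm --increments '[{"tx": -36, "ty": -16, "tz": 4, "wx": 0, "wy": 0, "wz": -0.07, "gripper": 0}, {"tx": -72, "ty": -32, "tz": 8, "wx": 0, "wy": 0, "wz": -0.15, "gripper": 0}, {"tx": -108, "ty": -48, "tz": 12, "wx": 0, "wy": 0, "wz": -0.22, "gripper": 0}, {"tx": -144, "ty": -64, "tz": 16, "wx": 0, "wy": 0, "wz": -0.3, "gripper": 0}, {"tx": -180, "ty": -80, "tz": 20, "wx": 0, "wy": 0, "wz": -0.376, "gripper": 0}]'

```text
time: 1.12
position: [0.3897, 0.4528, 0.2026]
tool_rot: [0.034, 3.141, 0.001]
ft_force: [0.3, -0.0, 0.3]
grip_width: 0.709
grip_force: 0.0
```

```bash
python3 - <<'E'
from h import *
plan((wd(.025,.191,.12),YAW+np.pi/2))
E
```

```text
t 1.12 rack pos mm [-258.8  485.9  202.6] F [ 0.31 -0.05  0.32] ty yaw 1.549 open 0.71 tilt [ 0.  0. -1.] q1,7 [-0.89  0.64]
d [-282.6 -296.1   82.6] wz 0.004
```

jog_arm --increments '[{"tx": -28, "ty": -29, "tz": 7, "wx": 0, "wy": 0, "wz": 0, "gripper": 0}, {"tx": -56, "ty": -58, "tz": 14, "wx": 0, "wy": 0, "wz": 0, "gripper": 0}, {"tx": -84, "ty": -87, "tz": 21, "wx": 0, "wy": 0, "wz": 0, "gripper": 0}, {"tx": -112, "ty": -116, "tz": 28, "wx": 0, "wy": 0, "wz": 0, "gripper": 0}, {"tx": -140, "ty": -145, "tz": 35, "wx": 0, "wy": 0, "wz": 0, "gripper": 0}]'

```text
time: 1.53
position: [0.526, 0.3041, 0.1676]
tool_rot: [0.04, 3.141, 0.001]
ft_force: [1.4, -0.2, -0.0]
grip_width: 0.326
grip_force: 0.0
```

jog_arm --increments '[{"tx": -28, "ty": -29, "tz": 9, "wx": 0, "wy": 0, "wz": 0, "gripper": 0}, {"tx": -56, "ty": -58, "tz": 18, "wx": 0, "wy": 0, "wz": 0, "gripper": 0}, {"tx": -84, "ty": -87, "tz": 27, "wx": 0, "wy": 0, "wz": 0, "gripper": 0}, {"tx": -112, "ty": -116, "tz": 36, "wx": 0, "wy": 0, "wz": 0, "gripper": 0}, {"tx": -142, "ty": -149, "tz": 45, "wx": 0, "wy": 0, "wz": 0, "gripper": 0}]'

```text
time: 1.95
position: [0.6616, 0.1548, 0.123]
tool_rot: [0.039, 3.141, 0.001]
ft_force: [0.2, 0.6, 0.3]
grip_width: 0.021
grip_force: 0.0
```

```bash
python3 - <<'E'
from h import *
plan((wd(.025,.191,.066),YAW+np.pi/2))
im=vision.get_image('wrist');cv2.imwrite('pics/w1.png',im['color'])
print([proj(im,wd(.025,y,.066)) for y in(.198,.032)])
E
```

```text
t 1.95 rack pos mm [ 20.7 195.  123. ] F [0.23 0.6  0.26] ty yaw 1.546 open 0.02 tilt [ 0.  0. -1.] q1,7 [-0.42  1.34]
d [-4.3 -4.  57. ] wz 0.001
[array([[283.81006259, 232.32917352]]), array([[ 23.38839506, 231.89562491]])]
```

View pics/w1.png

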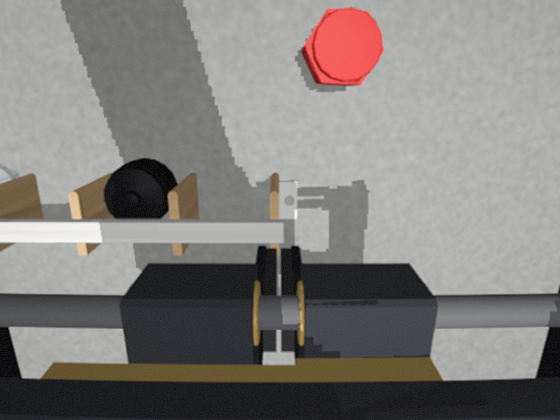

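The wrist view puts the rail's left end at (284,232), and my projection gives (283.8,232.3), so the rack estimate is good. I'll descend now.

jog_arm --increments '[{"tx": 0, "ty": -1, "tz": 15, "wx": 0, "wy": 0, "wz": 0, "gripper": 0}, {"tx": 0, "ty": -1, "tz": 30, "wx": 0, "wy": 0, "wz": 0, "gripper": 0}, {"tx": 0, "ty": -1, "tz": 42, "wx": 0, "wy": 0, "wz": 0, "gripper": 0}, {"tx": 0, "ty": -1, "tz": 48, "wx": 0, "wy": 0, "wz": 0, "gripper": 0}, {"tx": 0, "ty": -1, "tz": 50, "wx": 0, "wy": 0, "wz": 0, "gripper": 0}]'

```text
time: 2.42
position: [0.6593, 0.1553, 0.0718]
tool_rot: [-0.039, -3.139, 0.001]
ft_force: [0.1, 0.4, 1.3]
grip_width: 0.008
grip_force: 0.0
```

```bash
python3 - <<'E'
from h import *
plan((wd(.025,.191,.066),YAW+np.pi/2))
E
```

```text
t 2.42 rack pos mm [ 18.4 195.4  71.8] F [0.07 0.35 1.31] ty yaw 1.546 open 0.01 tilt [-0.002 -0.    -1.   ] q1,7 [-0.42  1.34]
d [-6.6 -4.4  5.8] wz 0.001
```

jog_arm --increments '[{"tx": -3, "ty": -2, "tz": 1, "wx": 0, "wy": 0, "wz": 0, "gripper": 0}, {"tx": -6, "ty": -4, "tz": 3, "wx": 0, "wy": 0, "wz": 0, "gripper": 0}, {"tx": -6, "ty": -4, "tz": 5, "wx": 0, "wy": 0, "wz": 0, "gripper": 0}, {"tx": -6, "ty": -4, "tz": 6.5, "wx": 0, "wy": 0, "wz": 0, "gripper": 0}, {"tx": -6, "ty": -4, "tz": 7.5, "wx": 0, "wy": 0, "wz": 0, "gripper": 0}]'

```text
time: 2.83
position: [0.6668, 0.1506, 0.0665]
tool_rot: [0.041, 3.14, 0.0]
ft_force: [-2.5, -0.6, 6.3]
grip_width: 0.005
grip_force: 2.9
```

```bash
python3 - <<'E'
from h import *
plan((wd(.025,.191,.066),YAW+np.pi/2))
E
```

```text
t 2.83 rack pos mm [ 26.  191.   66.5] F [-2.5 -0.6  6.3] ty yaw 1.545 open 0.0 tilt [ 0.001  0.    -1.   ] q1,7 [-0.41  1.36]
d [1.  0.  0.5] wz -0.0
```

In contact at about 6 N. I'll hold briefly, then slide.

jog_arm --increments '[{"tx": 0, "ty": 0, "tz": 0.5, "wx": 0, "wy": 0, "wz": 0, "gripper": 0}, {"tx": 0, "ty": -2, "tz": 0.5, "wx": 0, "wy": 0, "wz": 0, "gripper": 0}, {"tx": 0, "ty": -7, "tz": 0.5, "wx": 0, "wy": 0, "wz": 0, "gripper": 0}, {"tx": 0, "ty": -13, "tz": 0.5, "wx": 0, "wy": 0, "wz": 0, "gripper": 0}, {"tx": 0, "ty": -19, "tz": 0.5, "wx": 0, "wy": 0, "wz": 0, "gripper": 0}]'

```text
time: 3.25
position: [0.6666, 0.1329, 0.0665]
tool_rot: [0.039, 3.139, 0.004]
ft_force: [0.5, 3.3, 4.4]
grip_width: 0.003
grip_force: 2.7
```

jog_arm --increments '[{"tx": 0, "ty": -6, "tz": 0, "wx": 0, "wy": 0, "wz": 0, "gripper": 0}, {"tx": 0, "ty": -12, "tz": 0, "wx": 0, "wy": 0, "wz": 0, "gripper": 0}, {"tx": 0, "ty": -18, "tz": 0, "wx": 0, "wy": 0, "wz": 0, "gripper": 0}, {"tx": 0, "ty": -24, "tz": 0, "wx": 0, "wy": 0, "wz": 0, "gripper": 0}, {"tx": 0, "ty": -30, "tz": 0, "wx": 0, "wy": 0, "wz": 0, "gripper": 0}]'

```text
time: 3.67
position: [0.6659, 0.1024, 0.0665]
tool_rot: [0.04, 3.139, 0.003]
ft_force: [1.1, 3.6, 6.0]
grip_width: 0.008
grip_force: 2.8
```

```bash
python3 - <<'E'
from h import *
plan((wd(.025,.032,.066),YAW+np.pi/2))
E
```

```text
t 3.67 rack pos mm [ 26.4 142.8  66.5] F [1.13 3.59 5.99] ty yaw 1.545 open 0.01 tilt [ 0.002  0.002 -1.   ] q1,7 [-0.35  1.43]
d [   1.4 -110.8    0.3] wz 0.0
```

jog_arm --increments '[{"tx": 0, "ty": -6, "tz": 0, "wx": 0, "wy": 0, "wz": 0, "gripper": 0}, {"tx": 0, "ty": -12, "tz": 0, "wx": 0, "wy": 0, "wz": 0, "gripper": 0}, {"tx": 0, "ty": -18, "tz": 0, "wx": 0, "wy": 0, "wz": 0, "gripper": 0}, {"tx": 0, "ty": -24, "tz": 0, "wx": 0, "wy": 0, "wz": 0, "gripper": 0}, {"tx": 0, "ty": -30, "tz": 0, "wx": 0, "wy": 0, "wz": 0, "gripper": 0}]'

```text
time: 4.08
position: [0.6651, 0.0725, 0.0665]
tool_rot: [0.04, 3.139, 0.003]
ft_force: [0.3, 4.2, 6.5]
grip_width: 0.01
grip_force: 2.8
```

jog_arm --increments '[{"tx": 0, "ty": -6, "tz": 0, "wx": 0, "wy": 0, "wz": 0, "gripper": 0}, {"tx": 0, "ty": -12, "tz": 0, "wx": 0, "wy": 0, "wz": 0, "gripper": 0}, {"tx": 0, "ty": -18, "tz": 0, "wx": 0, "wy": 0, "wz": 0, "gripper": 0}, {"tx": 0, "ty": -24, "tz": 0, "wx": 0, "wy": 0, "wz": 0, "gripper": 0}, {"tx": 0, "ty": -30, "tz": 0, "wx": 0, "wy": 0, "wz": 0, "gripper": 0}]'

```text
time: 4.5
position: [0.6643, 0.0425, 0.0665]
tool_rot: [0.04, 3.139, 0.003]
ft_force: [0.2, 3.5, 5.9]
grip_width: 0.009
grip_force: 2.9
```

jog_arm --increments '[{"tx": 0, "ty": -6, "tz": 0, "wx": 0, "wy": 0, "wz": 0, "gripper": 0}, {"tx": 0, "ty": -12, "tz": 0, "wx": 0, "wy": 0, "wz": 0, "gripper": 0}, {"tx": 0, "ty": -18, "tz": 0, "wx": 0, "wy": 0, "wz": 0, "gripper": 0}, {"tx": 0, "ty": -24, "tz": 0, "wx": 0, "wy": 0, "wz": 0, "gripper": 0}, {"tx": 0, "ty": -30, "tz": 0, "wx": 0, "wy": 0, "wz": 0, "gripper": 0}]'

```text
time: 4.92
position: [0.6636, 0.0126, 0.0665]
tool_rot: [0.04, 3.139, 0.003]
ft_force: [0.7, 4.0, 7.0]
grip_width: 0.006
grip_force: 3.0
```

```bash
python3 - <<'E'
from h import *
plan((wd(.025,.032,.066),YAW+np.pi/2))
E
```

```text
t 4.92 rack pos mm [26.3 52.9 66.5] F [0.66 4.03 6.97] ty yaw 1.545 open 0.01 tilt [ 0.002  0.002 -1.   ] q1,7 [-0.24  1.57]
d [  1.3 -20.9   0.5] wz 0.0
```

jog_arm --increments '[{"tx": 0, "ty": -6, "tz": 0, "wx": 0, "wy": 0, "wz": 0, "gripper": 0}, {"tx": 0, "ty": -12, "tz": 0, "wx": 0, "wy": 0, "wz": 0, "gripper": 0}, {"tx": 0, "ty": -18, "tz": 0, "wx": 0, "wy": 0, "wz": 0, "gripper": 0}, {"tx": 0, "ty": -18, "tz": 0, "wx": 0, "wy": 0, "wz": 0, "gripper": 0}, {"tx": 0, "ty": -18, "tz": 0, "wx": 0, "wy": 0, "wz": 0, "gripper": 0}]'

```text
time: 5.33
position: [0.663, -0.0075, 0.0665]
tool_rot: [0.042, 3.139, -0.001]
ft_force: [-0.3, 1.1, 5.7]
grip_width: 0.004
grip_force: 3.0
```

jog_arm --increments '[{"tx": 0, "ty": 0, "tz": -10, "wx": 0, "wy": 0, "wz": 0, "gripper": 0}, {"tx": 0, "ty": 0, "tz": -30, "wx": 0, "wy": 0, "wz": 0, "gripper": 0.23}, {"tx": 0, "ty": 10, "tz": -60, "wx": 0, "wy": 0, "wz": 0, "gripper": 0.23}, {"tx": 20, "ty": 40, "tz": -60, "wx": 0, "wy": 0, "wz": 0, "gripper": 0.23}, {"tx": 40, "ty": 70, "tz": -60, "wx": 0, "wy": 0, "wz": 0, "gripper": 0.23}]'

```text
time: 5.75
position: [0.6254, 0.0618, 0.1276]
tool_rot: [0.049, 3.137, -0.002]
ft_force: [0.2, 0.8, -1.0]
grip_width: 0.197
grip_force: 0.0
```

```bash
python3 - <<'E'
from h import *
J=np.array([.485,.113,0])
print('jar rack',rk(J),'turq',[rk(atz(vision.get_image(c),u,v,.026)) for c,u,v in(('top',234,287),('side',344,260))])
print('reds',[rk(atz(vision.get_image(c),u,v,.026)) for c,u,v in(('top',159,216),('top',138,251))])
# candidate push directions
for T in (wd(-.10,.032,0),wd(-.06,.032,0)):
    d=T-J;L=np.linalg.norm(d);d/=L;a=np.arctan2(d[1],d[0])
    print('dir',a,'len',L)
    plan((J-d*.055+[0,0,.11],a+np.pi/2),(J-d*.055+[0,0,.02],a+np.pi/2))
E
```

```text
jar rack [-0.15477156  0.1486719   0.        ] turq [array([-0.22648332,  0.07585883,  0.026     ]), array([-0.22437625,  0.07873942,  0.026     ])]
reds [array([-0.08817954,  0.23393285,  0.026     ]), array([-0.15996485,  0.27208713,  0.026     ])]
dir -1.157586502615252 len 0.12888854376018932
t 5.95 rack pos mm [-15.3 104.3 125.3] F [ 0.82 -0.51 -0.01] ty yaw 1.547 open 0.23 tilt [-0.001 -0.001 -1.   ] q1,7 [-0.33  1.46]
d [162.6  94.5  15.4] wz 1.134
d [162.5  94.5 105.4] wz 1.134
dir -0.9143055770880677 len 0.15031294447888277
t 5.95 rack pos mm [-15.3 104.3 125.3] F [ 0.82 -0.51 -0.01] ty yaw 1.547 open 0.23 tilt [-0.001 -0.001 -1.   ] q1,7 [-0.33  1.46]
d [173.9  87.4  15.4] wz 0.891
d [173.9  87.5 105.4] wz 0.891
```

jog_arm --increments '[{"tx": 23, "ty": 12, "tz": 2, "wx": 0, "wy": 0, "wz": 0.11, "gripper": 0.23}, {"tx": 46, "ty": 24, "tz": 4, "wx": 0, "wy": 0, "wz": 0.22, "gripper": 0.23}, {"tx": 70, "ty": 36, "tz": 6, "wx": 0, "wy": 0, "wz": 0.34, "gripper": 0.23}, {"tx": 93, "ty": 47, "tz": 8, "wx": 0, "wy": 0, "wz": 0.46, "gripper": 0.23}, {"tx": 116, "ty": 58, "tz": 10, "wx": 0, "wy": 0, "wz": 0.58, "gripper": 0.23}]'

```text
time: 6.37
position: [0.5091, 0.1237, 0.1149]
tool_rot: [0.951, 2.994, -0.002]
ft_force: [0.0, 0.5, -0.4]
grip_width: 0.229
grip_force: 0.0
```

```bash
python3 - <<'E'
from h import *
J=np.array([.485,.113,0]);a=-.914;d=np.array([np.cos(a),np.sin(a),0])
plan((J-d*.055+[0,0,.02],a+np.pi/2))
E
```

```text
t 6.37 rack pos mm [-131.   160.   114.9] F [ 0.01  0.5  -0.39] ty yaw 0.956 open 0.23 tilt [-0.    -0.002 -1.   ] q1,7 [-0.51  0.7 ]
d [66.1 -6.3 94.9] wz 0.299
```

jog_arm --increments '[{"tx": 33, "ty": -4, "tz": 0, "wx": 0, "wy": 0, "wz": 0.1, "gripper": 0.23}, {"tx": 64, "ty": -6, "tz": 0, "wx": 0, "wy": 0, "wz": 0.2, "gripper": 0.23}, {"tx": 66, "ty": -6, "tz": 15, "wx": 0, "wy": 0, "wz": 0.3, "gripper": 0.23}, {"tx": 66, "ty": -6, "tz": 35, "wx": 0, "wy": 0, "wz": 0.3, "gripper": 0.23}, {"tx": 66, "ty": -6, "tz": 50, "wx": 0, "wy": 0, "wz": 0.3, "gripper": 0.23}]'

```text
time: 6.78
position: [0.4522, 0.1567, 0.0646]
tool_rot: [1.377, 2.823, -0.001]
ft_force: [0.3, 0.9, -0.0]
grip_width: 0.229
grip_force: 0.0
```

```bash
python3 - <<'E'
from h import *
J=np.array([.485,.113,0]);a=-.914;d=np.array([np.cos(a),np.sin(a),0])
plan((J-d*.055+[0,0,.02],a+np.pi/2))
E
```

```text
t 6.78 rack pos mm [-188.7  191.5   64.6] F [ 0.33  0.94 -0.02] ty yaw 0.663 open 0.23 tilt [ 0.    -0.001 -1.   ] q1,7 [-0.59  0.29]
d [ 0.4 -0.7 44.6] wz 0.006
```

jog_arm --increments '[{"tx": 0, "ty": 0, "tz": 20, "wx": 0, "wy": 0, "wz": 0, "gripper": 0.23}, {"tx": 0, "ty": 0, "tz": 38, "wx": 0, "wy": 0, "wz": 0, "gripper": 0.23}, {"tx": 0, "ty": 0, "tz": 45, "wx": 0, "wy": 0, "wz": 0, "gripper": 0.23}, {"tx": -5, "ty": 0, "tz": 45, "wx": 0, "wy": 0, "wz": 0, "gripper": 0.23}, {"tx": -10, "ty": 0, "tz": 45, "wx": 0, "wy": 0, "wz": 0, "gripper": 0.23}]'

```text
time: 7.2
position: [0.4589, 0.1493, 0.0205]
tool_rot: [1.376, 2.824, -0.001]
ft_force: [0.7, -0.5, -0.2]
grip_width: 0.232
grip_force: 0.0
```

jog_arm --increments '[{"tx": -5, "ty": 0, "tz": 0, "wx": 0, "wy": 0, "wz": 0, "gripper": 0.23}, {"tx": -9, "ty": 0, "tz": 0, "wx": 0, "wy": 0, "wz": 0, "gripper": 0.23}, {"tx": -13, "ty": 0, "tz": 0, "wx": 0, "wy": 0, "wz": 0, "gripper": 0.23}, {"tx": -18, "ty": 0, "tz": 0, "wx": 0, "wy": 0, "wz": 0, "gripper": 0.23}, {"tx": -23, "ty": 0, "tz": 0, "wx": 0, "wy": 0, "wz": 0, "gripper": 0.23}]'

```text
time: 7.62
position: [0.4728, 0.1323, 0.0208]
tool_rot: [1.374, 2.825, 0.001]
ft_force: [-0.6, 0.2, 0.1]
grip_width: 0.233
grip_force: 0.3
```

jog_arm --increments '[{"tx": -6, "ty": 0, "tz": 0, "wx": 0, "wy": 0, "wz": 0, "gripper": 0.23}, {"tx": -12, "ty": 0, "tz": 0, "wx": 0, "wy": 0, "wz": 0, "gripper": 0.23}, {"tx": -18, "ty": 0, "tz": 0, "wx": 0, "wy": 0, "wz": 0, "gripper": 0.23}, {"tx": -24, "ty": 0, "tz": 0, "wx": 0, "wy": 0, "wz": 0, "gripper": 0.23}, {"tx": -30, "ty": 0, "tz": 0, "wx": 0, "wy": 0, "wz": 0, "gripper": 0.23}]'

```text
time: 8.03
position: [0.4913, 0.1083, 0.0203]
tool_rot: [1.375, 2.825, 0.0]
ft_force: [-0.6, 0.6, 1.1]
grip_width: 0.232
grip_force: 0.3
```

```bash
cat >> h.py <<'E'
def see(near,cams=('top','side','wrist')):
    for c in cams:
        im=vision.get_image(c); near3=np.array([*near[:2],.026]); q=proj(im,near3)[0]
        for d in vision.spot_in(c,'jar'):
            b=d['bbox']; p=atz(im,(b[0]+b[2])/2,(b[1]+b[3])/2,.026)
            if np.linalg.norm(p[:2]-near3[:2])<.05: print(c,'jar rack mm',np.round(rk(p)*1000)[:2],round(d['conf'],2),np.round(b).tolist())
    return im
E
python3 - <<'E'
from h import *
a=-.914;d=np.array([np.cos(a),np.sin(a),0])
plan(); p=np.array(ctrl.get_state()['position'])+d*.03
see(p)
im=vision.get_image('wrist')
cv2.imwrite('pics/w2.png',np.hstack([im['color']]))
E
```

```text
t 8.03 rack pos mm [-148.4  144.2   20.3] F [-0.57  0.6   1.06] ty yaw 0.665 open 0.23 tilt [ 0.  0. -1.] q1,7 [-0.5   0.45]
top jar rack mm [-128.  114.] 0.71 [208.0, 223.0, 225.0, 250.0]
side jar rack mm [-129.  142.] 0.68 [287.0, 271.0, 307.0, 286.0]
wrist jar rack mm [-134.  128.] 0.57 [240.0, 262.0, 320.0, 363.0]
```

View pics/w2.png

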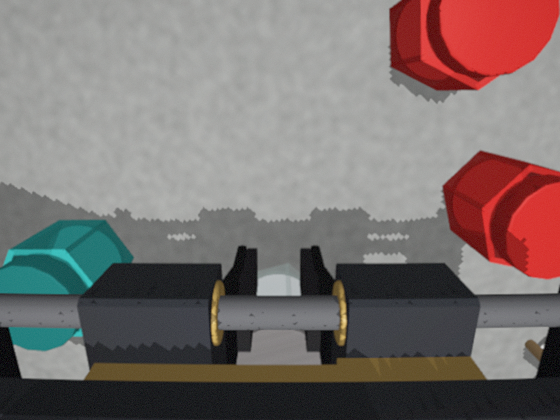

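The wrist view shows the jar (clear, around (280,290)) centred between the two fingertips. The push is stable, so I'll continue.

jog_arm --increments '[{"tx": -6, "ty": 0, "tz": 0, "wx": 0, "wy": 0, "wz": 0, "gripper": 0.23}, {"tx": -13, "ty": 0, "tz": 0, "wx": 0, "wy": 0, "wz": 0, "gripper": 0.23}, {"tx": -20, "ty": 0, "tz": 0, "wx": 0, "wy": 0, "wz": 0, "gripper": 0.23}, {"tx": -27, "ty": 0, "tz": 0, "wx": 0, "wy": 0, "wz": 0, "gripper": 0.23}, {"tx": -34, "ty": 0, "tz": 0, "wx": 0, "wy": 0, "wz": 0, "gripper": 0.23}]'

```text
time: 8.8
position: [0.5125, 0.0812, 0.0203]
tool_rot: [1.375, 2.824, -0.0]
ft_force: [0.4, 0.8, -0.8]
grip_width: 0.227
grip_force: 0.2
```

jog_arm --increments '[{"tx": -7, "ty": 0, "tz": 0, "wx": 0, "wy": 0, "wz": 0, "gripper": 0.23}, {"tx": -14, "ty": 0, "tz": 0, "wx": 0, "wy": 0, "wz": 0, "gripper": 0.23}, {"tx": -21, "ty": 0, "tz": 0, "wx": 0, "wy": 0, "wz": 0, "gripper": 0.23}, {"tx": -28, "ty": 0, "tz": 0, "wx": 0, "wy": 0, "wz": 0, "gripper": 0.23}, {"tx": -35, "ty": 0, "tz": 0, "wx": 0, "wy": 0, "wz": 0, "gripper": 0.23}]'

```text
time: 9.22
position: [0.5339, 0.054, 0.0203]
tool_rot: [-1.375, -2.825, -0.0]
ft_force: [0.6, -0.2, 0.4]
grip_width: 0.231
grip_force: 0.2
```

```bash
python3 - <<'E'
from h import *
a=-.914;d=np.array([np.cos(a),np.sin(a),0])
plan(); p=np.array(ctrl.get_state()['position'])+d*.03
print(rk(p));see(p)
E
```

```text
t 9.22 rack pos mm [-104.4   90.9   20.3] F [ 0.62 -0.18  0.39] ty yaw 0.665 open 0.23 tilt [ 0.  0. -1.] q1,7 [-0.4  0.6]
[-0.08546659  0.06763346  0.02031707]
top jar rack mm [-75.  56.] 0.6 [241.0, 202.0, 252.0, 220.0]
wrist jar rack mm [-90.  75.] 0.64 [239.0, 261.0, 322.0, 364.0]
```

jog_arm --increments '[{"tx": -7, "ty": 0, "tz": 0, "wx": 0, "wy": 0, "wz": 0, "gripper": 0.23}, {"tx": -14, "ty": 0, "tz": 0, "wx": 0, "wy": 0, "wz": 0, "gripper": 0.23}, {"tx": -21, "ty": 0, "tz": 0, "wx": 0, "wy": 0, "wz": 0, "gripper": 0.23}, {"tx": -28, "ty": 0, "tz": 0, "wx": 0, "wy": 0, "wz": 0, "gripper": 0.23}, {"tx": -34, "ty": 0, "tz": 0, "wx": 0, "wy": 0, "wz": 0, "gripper": 0.23}]'

```text
time: 9.93
position: [0.5551, 0.0267, 0.0204]
tool_rot: [1.376, 2.824, -0.0]
ft_force: [0.2, -0.3, -0.4]
grip_width: 0.23
grip_force: 0.2
```

jog_arm --increments '[{"tx": -4, "ty": 0, "tz": 0, "wx": 0, "wy": 0, "wz": 0, "gripper": 0.23}, {"tx": -8, "ty": 0, "tz": 0, "wx": 0, "wy": 0, "wz": 0, "gripper": 0.23}, {"tx": -8, "ty": 0, "tz": 0, "wx": 0, "wy": 0, "wz": 0, "gripper": 0.23}, {"tx": 10, "ty": 0, "tz": 0, "wx": 0, "wy": 0, "wz": 0, "gripper": 0.23}, {"tx": 40, "ty": 0, "tz": 0, "wx": 0, "wy": 0, "wz": 0, "gripper": 0.23}]'

```text
time: 10.35
position: [0.5313, 0.0565, 0.0206]
tool_rot: [1.381, 2.819, -0.001]
ft_force: [-0.4, 0.8, 0.0]
grip_width: 0.232
grip_force: 0.0
```

jog_arm --increments '[{"tx": 30, "ty": 0, "tz": -20, "wx": 0, "wy": 0, "wz": 0, "gripper": 0.23}, {"tx": 40, "ty": 0, "tz": -50, "wx": 0, "wy": 0, "wz": 0, "gripper": 0.23}, {"tx": 40, "ty": 0, "tz": -70, "wx": 0, "wy": 0, "wz": 0, "gripper": 0.23}, {"tx": 50, "ty": 0, "tz": -70, "wx": 0, "wy": 0, "wz": 0, "gripper": 0.23}, {"tx": 50, "ty": 0, "tz": -70, "wx": 0, "wy": 0, "wz": 0, "gripper": 0.23}]'

```text
time: 10.77
position: [0.4989, 0.1007, 0.0915]
tool_rot: [1.371, 2.825, 0.004]
ft_force: [-0.6, 0.7, -0.6]
grip_width: 0.23
grip_force: 0.0
```

```bash
python3 - <<'E'
from h import *
p=wd(-.058,.034,0)
see(p)
plan((wd(-.135,.034,.1),YAW+np.pi/2))
cv2.imwrite('pics/t2.png',cv2.resize(vision.get_image('top')['color'][140:310,110:390],None,fx=2.8,fy=2.8))
E
```

```text
top jar rack mm [-62.  32.] 0.7 [250.0, 190.0, 267.0, 220.0]
wrist jar rack mm [-78.  61.] 0.86 [254.0, 334.0, 312.0, 366.0]
t 11.07 rack pos mm [-141.   133.9   89.2] F [0.84 0.8  0.52] ty yaw 0.664 open 0.23 tilt [-0.002 -0.001 -1.   ] q1,7 [-0.49  0.45]
d [-80.8 -58.9 -10.7] wz -0.881
```

View pics/t2.png

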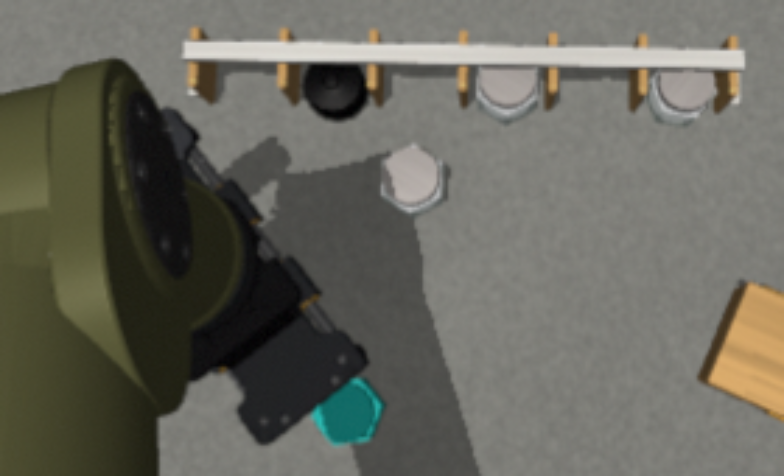

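The jar stands at crop (413,178), in front of gap 3 with a corner pointing into the rack. I'll move round behind it.

jog_arm --increments '[{"tx": -12, "ty": -12, "tz": -6, "wx": 0, "wy": 0, "wz": -0.12, "gripper": 0.23}, {"tx": -26, "ty": -24, "tz": -10, "wx": 0, "wy": 0, "wz": -0.24, "gripper": 0.23}, {"tx": -42, "ty": -36, "tz": -10, "wx": 0, "wy": 0, "wz": -0.36, "gripper": 0.23}, {"tx": -60, "ty": -48, "tz": -10, "wx": 0, "wy": 0, "wz": -0.48, "gripper": 0.23}, {"tx": -80, "ty": -59, "tz": -10, "wx": 0, "wy": 0, "wz": -0.6, "gripper": 0.23}]'

```text
time: 11.53
position: [0.5014, -0.0017, 0.0999]
tool_rot: [-0.469, -3.106, 0.0]
ft_force: [-0.2, -0.9, 0.1]
grip_width: 0.23
grip_force: 0.0
```

```bash
python3 - <<'E'
from h import *
im=vision.get_image('top')
print('jar by eye',rk(atz(im,257.5,203.6,.026)),'cap',rk(atz(im,257.5,202.5,.052)))
see(wd(-.058,.034,0))
plan((wd(-.125,.032,.02),YAW+np.pi/2))
E
```

```text
jar by eye [-0.05874421  0.034119    0.026     ] cap [-0.06067238  0.03246928  0.052     ]
side jar rack mm [-55.  39.] 0.62 [258.0, 226.0, 280.0, 254.0]
wrist jar rack mm [-61.  30.] 0.9 [279.0, 267.0, 321.0, 360.0]
t 11.88 rack pos mm [-135.2   36.5  100. ] F [ 0.11 -0.64  0.2 ] ty yaw 1.266 open 0.23 tilt [-0.  0. -1.] q1,7 [-0.35  1.25]
d [-11.1  -1.6  80. ] wz -0.279
```

jog_arm --increments '[{"tx": -4, "ty": -1, "tz": 10, "wx": 0, "wy": 0, "wz": -0.1, "gripper": 0.23}, {"tx": -8, "ty": -2, "tz": 25, "wx": 0, "wy": 0, "wz": -0.2, "gripper": 0.23}, {"tx": -11, "ty": -2, "tz": 45, "wx": 0, "wy": 0, "wz": -0.28, "gripper": 0.23}, {"tx": -11, "ty": -2, "tz": 68, "wx": 0, "wy": 0, "wz": -0.28, "gripper": 0.23}, {"tx": -11, "ty": -2, "tz": 80, "wx": 0, "wy": 0, "wz": -0.28, "gripper": 0.23}]'

```text
time: 12.3
position: [0.5103, -0.0049, 0.018]
tool_rot: [-0.039, -3.138, 0.0]
ft_force: [0.1, 0.1, 0.3]
grip_width: 0.226
grip_force: 0.0
```

```bash
python3 - <<'E'
from h import *
plan((wd(-.025,.032,.02),YAW+np.pi/2))
E
```

```text
t 12.3 rack pos mm [-126.5   31.5   18. ] F [0.08 0.1  0.25] ty yaw 1.546 open 0.23 tilt [-0.003  0.    -1.   ] q1,7 [-0.31  1.58]
d [-101.5    0.4   -2.3] wz 0.001
```

jog_arm --increments '[{"tx": -5, "ty": 0, "tz": -2, "wx": 0, "wy": 0, "wz": 0, "gripper": 0.23}, {"tx": -11, "ty": 0, "tz": -2, "wx": 0, "wy": 0, "wz": 0, "gripper": 0.23}, {"tx": -17, "ty": 0, "tz": -2, "wx": 0, "wy": 0, "wz": 0, "gripper": 0.23}, {"tx": -23, "ty": 0, "tz": -2, "wx": 0, "wy": 0, "wz": 0, "gripper": 0.23}, {"tx": -29, "ty": 0, "tz": -2, "wx": 0, "wy": 0, "wz": 0, "gripper": 0.23}]'

```text
time: 12.72
position: [0.5426, -0.0065, 0.0236]
tool_rot: [0.04, 3.139, 0.001]
ft_force: [-0.5, 0.7, -0.2]
grip_width: 0.233
grip_force: 0.0
```

jog_arm --increments '[{"tx": -5, "ty": 0, "tz": 0, "wx": 0, "wy": 0, "wz": 0, "gripper": 0.23}, {"tx": -11, "ty": 0, "tz": 0, "wx": 0, "wy": 0, "wz": 0, "gripper": 0.23}, {"tx": -17, "ty": 0, "tz": 0, "wx": 0, "wy": 0, "wz": 0, "gripper": 0.23}, {"tx": -23, "ty": 0, "tz": 0, "wx": 0, "wy": 0, "wz": 0, "gripper": 0.23}, {"tx": -29, "ty": 0, "tz": 0, "wx": 0, "wy": 0, "wz": 0, "gripper": 0.23}]'

```text
time: 13.13
position: [0.5702, -0.0074, 0.0223]
tool_rot: [-0.04, -3.141, -0.0]
ft_force: [-0.2, -0.2, 0.3]
grip_width: 0.23
grip_force: 0.2
```

```bash
python3 - <<'E'
from h import *
plan((wd(-.015,.032,.02),YAW+np.pi/2))
p=rk(ctrl.get_state()['position']);see(wd(p[0]+.028,p[1],0))
t=vision.get_image('top')['color'][140:240,170:330];w=vision.get_image('side')['color'][190:290,200:300]
cv2.imwrite('pics/m3.png',np.hstack([cv2.resize(t,(480,300)),cv2.resize(w,(300,300))]))
E
```

```text
t 13.13 rack pos mm [-66.5  30.5  22.3] F [-0.15 -0.19  0.3 ] ty yaw 1.545 open 0.23 tilt [-0.  0. -1.] q1,7 [-0.28  1.61]
d [-51.5   1.5   2.3] wz -0.0
side jar rack mm [-43.  66.] 0.62 [252.0, 244.0, 272.0, 252.0]
wrist jar rack mm [-44.  31.] 0.6 [239.0, 258.0, 320.0, 368.0]
```

View pics/m3.png

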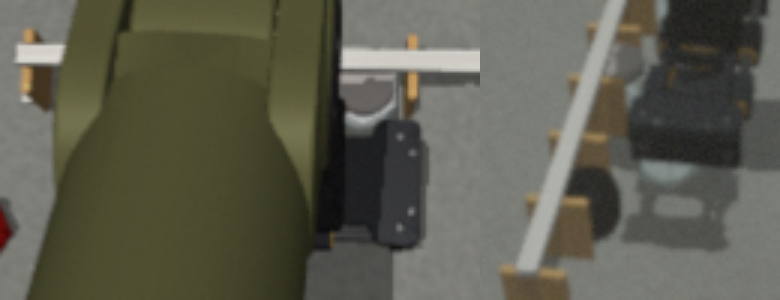

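The arm hides most of the top view, but the jar shows under the gripper at (665,170), directly ahead of the fingers. I'll push on.

jog_arm --increments '[{"tx": -5, "ty": 0.5, "tz": 0, "wx": 0, "wy": 0, "wz": 0, "gripper": 0.23}, {"tx": -11, "ty": 1, "tz": 0, "wx": 0, "wy": 0, "wz": 0, "gripper": 0.23}, {"tx": -17, "ty": 1.5, "tz": 0, "wx": 0, "wy": 0, "wz": 0, "gripper": 0.23}, {"tx": -23, "ty": 1.5, "tz": 0, "wx": 0, "wy": 0, "wz": 0, "gripper": 0.23}, {"tx": -29, "ty": 1.5, "tz": 0, "wx": 0, "wy": 0, "wz": 0, "gripper": 0.23}]'

```text
time: 13.95
position: [0.5995, -0.0066, 0.0223]
tool_rot: [0.04, 3.141, 0.0]
ft_force: [-1.1, 0.1, -0.0]
grip_width: 0.233
grip_force: 0.3
```

jog_arm --increments '[{"tx": -3, "ty": 0, "tz": 0, "wx": 0, "wy": 0, "wz": 0, "gripper": 0.23}, {"tx": -6, "ty": 0, "tz": 0, "wx": 0, "wy": 0, "wz": 0, "gripper": 0.23}, {"tx": -9, "ty": 0, "tz": 0, "wx": 0, "wy": 0, "wz": 0, "gripper": 0.23}, {"tx": -12, "ty": 0, "tz": 0, "wx": 0, "wy": 0, "wz": 0, "gripper": 0.23}, {"tx": -15, "ty": 0, "tz": 0, "wx": 0, "wy": 0, "wz": 0, "gripper": 0.23}]'

```text
time: 14.37
position: [0.6139, -0.0071, 0.0223]
tool_rot: [-0.041, -3.141, -0.0]
ft_force: [0.0, 1.0, -1.1]
grip_width: 0.231
grip_force: 0.2
```

```bash
python3 - <<'E'
from h import *
plan((wd(-.015,.032,.02),YAW+np.pi/2))
p=rk(ctrl.get_state()['position']);see(wd(p[0]+.028,p[1],0))
E
```

```text
t 14.37 rack pos mm [-22.8  31.9  22.3] F [ 0.02  1.01 -1.11] ty yaw 1.545 open 0.23 tilt [-0.  0. -1.] q1,7 [-0.27  1.62]
d [-7.8  0.1  2.3] wz -0.0
wrist jar rack mm [-1. 33.] 0.88 [239.0, 257.0, 322.0, 363.0]
```

Final millimetres, slowly, watching the force.

jog_arm --increments '[{"tx": -1.5, "ty": 0, "tz": 0, "wx": 0, "wy": 0, "wz": 0, "gripper": 0.23}, {"tx": -3, "ty": 0, "tz": 0, "wx": 0, "wy": 0, "wz": 0, "gripper": 0.23}, {"tx": -4, "ty": 0, "tz": 0, "wx": 0, "wy": 0, "wz": 0, "gripper": 0.23}, {"tx": -5, "ty": 0, "tz": 0, "wx": 0, "wy": 0, "wz": 0, "gripper": 0.23}, {"tx": -5.5, "ty": 0, "tz": 0, "wx": 0, "wy": 0, "wz": 0, "gripper": 0.23}]'

```text
time: 15.08
position: [0.6193, -0.0072, 0.0223]
tool_rot: [0.04, 3.141, 0.0]
ft_force: [-1.0, 0.2, 0.3]
grip_width: 0.228
grip_force: 0.2
```

jog_arm --increments '[{"tx": -0.4, "ty": 0, "tz": 0, "wx": 0, "wy": 0, "wz": 0, "gripper": 0.23}, {"tx": -0.8, "ty": 0, "tz": 0, "wx": 0, "wy": 0, "wz": 0, "gripper": 0.23}, {"tx": -1.2, "ty": 0, "tz": 0, "wx": 0, "wy": 0, "wz": 0, "gripper": 0.23}, {"tx": -1.6, "ty": 0, "tz": 0, "wx": 0, "wy": 0, "wz": 0, "gripper": 0.23}, {"tx": -2, "ty": 0, "tz": 0, "wx": 0, "wy": 0, "wz": 0, "gripper": 0.23}]'

```text
time: 15.5
position: [0.6213, -0.0073, 0.0223]
tool_rot: [0.04, 3.141, 0.0]
ft_force: [-0.5, -0.1, 0.3]
grip_width: 0.231
grip_force: 0.2
```

jog_arm --increments '[{"tx": -0.3, "ty": 0, "tz": 0, "wx": 0, "wy": 0, "wz": 0, "gripper": 0.23}, {"tx": -0.6, "ty": 0, "tz": 0, "wx": 0, "wy": 0, "wz": 0, "gripper": 0.23}, {"tx": -0.8, "ty": 0, "tz": 0, "wx": 0, "wy": 0, "wz": 0, "gripper": 0.23}, {"tx": -1, "ty": 0, "tz": 0, "wx": 0, "wy": 0, "wz": 0, "gripper": 0.23}, {"tx": -1, "ty": 0, "tz": 0, "wx": 0, "wy": 0, "wz": 0, "gripper": 0.23}]'

```text
time: 15.92
position: [0.6222, -0.0073, 0.0223]
tool_rot: [-0.04, -3.141, -0.0]
ft_force: [-0.6, 0.5, -0.0]
grip_width: 0.228
grip_force: 0.4
```

```bash
python3 - <<'E'
from h import *
plan()
p=rk(ctrl.get_state()['position']);see(wd(p[0]+.028,p[1],0))
E
```

```text
t 15.92 rack pos mm [-14.6  31.9  22.3] F [-0.58  0.46 -0.01] ty yaw 1.545 open 0.23 tilt [-0.  0. -1.] q1,7 [-0.26  1.62]
wrist jar rack mm [ 6. 33.] 0.67 [241.0, 256.0, 322.0, 361.0]
```

jog_arm --increments '[{"tx": -0.4, "ty": 0, "tz": 0, "wx": 0, "wy": 0, "wz": 0, "gripper": 0.23}, {"tx": -0.8, "ty": 0, "tz": 0, "wx": 0, "wy": 0, "wz": 0, "gripper": 0.23}, {"tx": -1.2, "ty": 0, "tz": 0, "wx": 0, "wy": 0, "wz": 0, "gripper": 0.23}, {"tx": -1.5, "ty": 0, "tz": 0, "wx": 0, "wy": 0, "wz": 0, "gripper": 0.23}, {"tx": -1.5, "ty": 0, "tz": 0, "wx": 0, "wy": 0, "wz": 0, "gripper": 0.23}]'

```text
time: 16.63
position: [0.6225, -0.0074, 0.0221]
tool_rot: [-0.041, -3.139, -0.0]
ft_force: [-6.0, -0.0, 4.0]
grip_width: 0.232
grip_force: 2.7
```

```bash
python3 - <<'E'
from h import *
plan()
E
```

```text
t 16.63 rack pos mm [-14.2  31.9  22.1] F [-6.04 -0.02  3.98] ty yaw 1.545 open 0.23 tilt [-0.003  0.    -1.   ] q1,7 [-0.26  1.62]
```

The force rose to 6 N as the TCP stalled, so the jar is against the bar. I'll retreat and look.

jog_arm --increments '[{"tx": 2, "ty": 0, "tz": 0, "wx": 0, "wy": 0, "wz": 0, "gripper": 0.23}, {"tx": 10, "ty": 0, "tz": 0, "wx": 0, "wy": 0, "wz": 0, "gripper": 0.23}, {"tx": 30, "ty": 0, "tz": 0, "wx": 0, "wy": 0, "wz": 0, "gripper": 0.23}, {"tx": 60, "ty": 0, "tz": 0, "wx": 0, "wy": 0, "wz": 0, "gripper": 0.23}, {"tx": 90, "ty": 0, "tz": -10, "wx": 0, "wy": 0, "wz": 0, "gripper": 0.23}]'

```text
time: 17.05
position: [0.5319, -0.0051, 0.0308]
tool_rot: [-0.04, -3.14, 0.001]
ft_force: [-0.9, 0.1, 0.7]
grip_width: 0.231
grip_force: 0.0
```

jog_arm --increments '[{"tx": 15, "ty": 15, "tz": -30, "wx": 0, "wy": 0, "wz": 0, "gripper": 0.23}, {"tx": 15, "ty": 35, "tz": -65, "wx": 0, "wy": 0, "wz": 0, "gripper": 0.23}, {"tx": 15, "ty": 65, "tz": -90, "wx": 0, "wy": 0, "wz": 0, "gripper": 0.23}, {"tx": 15, "ty": 100, "tz": -100, "wx": 0, "wy": 0, "wz": 0, "gripper": 0.23}, {"tx": 15, "ty": 138, "tz": -100, "wx": 0, "wy": 0, "wz": 0, "gripper": 0.23}]'

```text
time: 17.47
position: [0.525, 0.1343, 0.1367]
tool_rot: [0.044, 3.132, 0.005]
ft_force: [1.2, 0.4, 0.4]
grip_width: 0.231
grip_force: 0.0
```

```bash
python3 - <<'E'
from h import *
plan()
see(wd(.014,.032,0),('top','side'))
t=vision.get_image('top')['color'][140:240,170:390]
cv2.imwrite('pics/f1.png',cv2.resize(t,(770,350),interpolation=cv2.INTER_CUBIC))
E
```

```text
t 17.47 rack pos mm [-115.3  171.   136.7] F [1.24 0.43 0.41] ty yaw 1.542 open 0.23 tilt [ 0.009  0.003 -1.   ] q1,7 [-0.49  1.27]
top jar rack mm [22. -3.] 0.56 [174.0, 151.0, 379.0, 179.0]
top jar rack mm [ 7. 31.] 0.55 [249.0, 162.0, 271.0, 183.0]
side jar rack mm [ 9. 30.] 0.82 [235.0, 222.0, 251.0, 248.0]
```

View pics/f1.png

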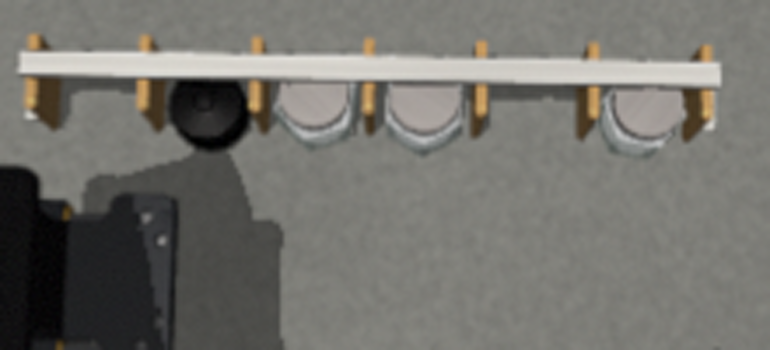

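The jar stands upright in gap 3 at (317,110), centred between its plates and level with the neighbouring jar. The cellar in gap 2 and the jars in gaps 4 and 6 are unchanged.

```bash
python3 -c "
from h import *
print(ctrl.close_job())"
```

```text
the job is handed in; nothing more can be done
None
```

The fingertip ran along the rail from the left end and stopped over the third gap. The jar was then pushed into that gap until it met the rear bar, and the job was handed in at about 17.5 s of the 72 s allowed; no verdict came back.

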